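# Press a dowel home with the ratchet clamp

## Task

Two scissor-handled ratchet clamps are screwed to the bench; only one has a wooden rail between its jaws, with a dowel standing out of the rail's side. Squeeze that clamp's handles fully together until the ratchet holds them shut by itself and let go of them, so that the dowel is pressed home; then press the thumb tab of its longer handle down to release the ratchet, so that the handles spring open again. Leave the empty clamp alone.

Things in the scene. Friction and masses are not known exactly. Their poses are not given: they have to be found in the camera images.
- press: Loaded clamp, screwed down. Origin: on the bench under its pivot; +x to the jaws, handles run to -x, z up. Base board 18 mm high, x -60 to +130, y +-45 mm. The wooden rail (130 x 24 x 34 mm, along x) starts 35 mm ahead of the pivot. The ratchet (toothed rack under a small bridge) stands across the handles at x = -90 mm, up to 95 mm above the bench.
- press_grip (a point): Midway between the loaded clamp's two black grips, open or shut, at mid-height, 55 mm above the bench; axes as press. Grips close along y, both equally; each 12 mm thick, 18 high, 70 long. Over the outer faces: 60 mm open, 28 to 32 mm shut. Sprung open: shutting takes 12 to 18 N on each, and up to 60 N against the stop does no harm. Nothing under them.
- press_tab (a point): Top centre of the steel thumb tab (44 x 40 x 5 mm) ending the longer, right-hand (-y) handle; moves with it. Shut: 62 mm behind, 20 mm right of press_grip, 57 mm above the bench; the short handle ends 30 mm ahead. Springs down: 10 N starts it, 15 N at 9 mm, where the ratchet lets go, stop at 18 mm: press 12 to 15 mm. It then slides 20 mm to -y as the handles open.
- press_handles (a joint): Closing angle of each handle of the loaded clamp, rad: 0 = fully open (sprung), 0.115 = fully squeezed to the stop. The ratchet's first tooth holds at about 0.05, its last at 0.08 to 0.10; it must be the last.
- press_dowel (a joint): How far the 12 mm dowel has been pushed into the rail, m: at 0 it stands 9.5 mm out, at 0.0095 it is flush. It starts between 0 and 0.002 and stays where it is pushed; squeezing the handles fully pushes it home.
- spare_handles (a joint): Closing angle of each handle of the other clamp, rad: the same clamp with nothing between its jaws, 0 = open. To be left at 0.

How it is judged (in metres and radians):
On the way:
1. the handles are held shut by the ratchet's last tooth with the fingers off them, and the dowel is home (value of joint press_handles above 0.078 rad and contact force between the fingers and anything else below 0.2 N and value of joint press_dowel above 0.007 m), for 0.3 s.
At the end, for the whole second after the job is handed in: The loaded clamp's handles, having been held shut by the ratchet alone, have sprung open again (each within 0.03 rad of fully open, at rest) and the dowel is home, standing out no more than 2.5 mm (value of joint press_handles below 0.03 rad and velocity of joint press_handles below 0.05 rad/s and value of joint press_dowel above 0.007 m); the robot touches nothing.
It fails at once if the empty clamp's handles are moved more than 0.03 rad (value of joint spare_handles above 0.03 rad).
It also fails if it takes over 38 s, if anything falls off the work surface, if the arm or the gripper's body presses on something with over 40 N, if the wrist force passes 120 N, or if a joint passes its speed limit or range.

## Robot

A 6-joint arm with a two-finger parallel gripper is mounted at the origin on the work surface. World frame = base frame: x ahead of the robot, y to its left, z up, the work surface at z = 0. Lengths are in mm, angles in rad, forces in N, time in s.
With the tool pointing down it reaches from about 400 to 925 mm from the base axis. Payload 12.5 kg.
Tool frame: the origin (TCP) lies midway between the tips of the shut fingers; the grasp point (between the pads) lies 19 mm behind it; z points along the fingers, y is the line along which they close (so a half turn about z gives the same grasp; the last joint's range is limited). The gripper opens to 95 mm and grips with 3 to 60 N. Pads are 20 mm wide; open, the fingers measure 119 mm over their backs; the gripper's body (75 mm by 180 mm) begins 59 mm behind the grasp point.
Start: joints at [1.084, 0.491, 1.559, -0, 1.092, -0.106], TCP at [232.275, 580.255, 214.661] pointing down, gripper open.
Joint ranges: [-3.1, 3.1], [-0.84, 2.19], [0.05, 2.79], [-1.13, 4.28], [0.06, 2.93], [-2.69, 2.69]. Speed limits (rad/s): [2.22, 2.22, 2.79, 3.14, 3.14, 3.14].

## Interface

Orientations are given as [roll, pitch, yaw] about the fixed x, y, z axes, in that order (R = Rz(yaw) Ry(pitch) Rx(roll)).
In Python, from cell import readout, eyes, env gives the robot as it stands.
- The arm moves only by the tool move_arm, never from a script. Its argument "plan" is a list of rows, each a list of 3 entries, a list of its own where there are three numbers: the turn, a rotation vector about the tool's x, y, z in degrees, then the shift along the tool's x, y, z in m, then the gripper command: -1 is shut, 1 is fully open, values between are in proportion. In form: [[[ax, ay, az], [x, y, z], jaw], ...]. A call has 1 to 5 rows; each row is the pose to reach, as a shift and turn from the pose commanded when the call began, along the tool's axes at that moment; what a row does not reach only later rows make up. A row lasts 1/8 s, in which the tool goes at most 62.5 mm and 10.7 degrees, less where a joint would pass 70% of its speed; a pose out of reach is approached as far as the arm can. A call with a gripper value outside its range is refused whole. The fingers move at their own pace and stop on an object; the grip force is fixed at half the most. Time passes only in rows, so rows that repeat a pose let the fingers close. It gives the time, the measured TCP pose, the force, the opening and the grip force at its end, in the units of the state.
- readout.state(): the state, without advancing time (a new reading comes with each control period).
- eyes.read_camera(name): name is "side" or "top" or "wrist"; returns a dict with "img" (384x512x3 uint8, red, green, blue), "K" (3x3 intrinsics, pixels), "extrinsics" (4x4, takes a point from camera to world coordinates). Camera axes: x right, y up, looking along -z (the intrinsics and any distortion apply to the point x, -y, -z); pixel columns grow to the right and rows downward; lengths in mm; the calibration is good to about 2 mm. A picture is of the moment at which its call begins. There is no depth.
- env.job_done(): hands the job in; it is judged then, once.
Trained networks look in a picture, given as the dict that the camera call returned (one of the last four; its "shot" number tells which), for a name from the list of things; names that differ only in an ending like _2 or _b are one class to them, and where a whole thing is asked for, a point or a joint stands for the part that bears it (a point fixed in the world has none). Each returns a list of dicts, best first, with "score" (0 to 1); they miss things now and then, are a little off and sometimes report something else, mostly with a low value. They report only what shows in the picture. A call takes as long as a camera call.
- eyes.cut_out(picture, name): "mask" (384x512 bool, what is visible of it) and "uv" ([column, row] in pixels, amid what is visible of it).
The state is a dict: "t": time; "joints": joint angles; "qvel": joint speeds; "tau": joint torques, N m; "eef_pos": TCP position; "tcp_rot": TCP orientation; "ft_force": force on the tool from outside, world axes, zero at the start; "moment": the same for the moment, N m; "opening": opening from 0.0 (shut) to 1.0 (fully open); "grip_force": force on a finger pad.
Only numpy, scipy, OpenCV 4.12 (cv2) and the standard library are available. Lean on these libraries where they do the work, as an engineer would, in place of code of your own. Each camera call takes 0.05 s, during which the arm holds its last target. There are 200 camera calls.

## Working session

There is one attempt and no reset: what is moved stays moved. The work goes in short steps, Python scripts to look and compute and a tool call to move; the robot and the scene stay as the last step left them, time stands still between calls to the robot, and variables do not carry over. Pictures are saved under pics/ and viewed, at most 10 in all, crops included, and the job is handed in when it is done.

Besides the shell and the picture viewer there is one more tool, called as a command line: name --argument value ..., lists and objects as JSON in quotes. move_arm: Moves the arm, as the interface text tells. Its arguments: {"type":"object","properties":{"plan":{"type":"array","items":{"type":"array"}}},"required":["plan"]}

```bash
mkdir -p pics
cat > h.py <<'E'
import numpy as np, cv2
from cell import readout, eyes, env
def ray(p,uv):
    K=np.array(p["K"]);E=np.array(p["extrinsics"])
    d=np.linalg.inv(K)@np.array([uv[0],uv[1],1.]);d=np.array([d[0],-d[1],-d[2]])
    return E[:3,3],E[:3,:3]@d
def at(p,uv,z):
    o,d=ray(p,uv);return o+d*(z-o[2])/d[2]
def proj(p,X):
    K=np.array(p["K"]);E=np.array(p["extrinsics"])
    c=E[:3,:3].T@(np.array(X,float)-E[:3,3]);q=K@np.array([c[0],-c[1],-c[2]]);return q[:2]/q[2]
def save(p,n):cv2.imwrite("pics/"+n,np.ascontiguousarray(p["img"][:,:,::-1]))
E
python3 - <<'E'
from h import *
s=readout.state();print(s)
for c in("top","side"):
    p=eyes.read_camera(c);save(p,c+"1.png");print(c,[k for k in p],np.round(p["extrinsics"],2).tolist())
    for n in("press","press_grip","press_tab","press_dowel","spare_handles"):
        for r in eyes.cut_out(p,n)[:3]:print(c,n,round(r["score"],2),np.round(r["uv"]),r["mask"].sum(),np.round(at(p,r["uv"],55)))
E
```

```text
{'t': 0.0, 'joints': array([ 1.08440016e+00,  4.91555862e-01,  1.55948871e+00,  2.71407902e-05,
        1.09169018e+00, -1.05592700e-01]), 'qvel': array([-5.44057258e-04, -1.70488474e-03,  3.89358693e-05, -9.76439554e-04,
        1.18849515e-03,  5.61273863e-04]), 'tau': array([ 1.69870324e-03, -6.12654305e+01, -2.58183396e+01,  6.93696295e-02,
        4.81658941e-02, -1.17371228e-04]), 'eef_pos': array([232.137772  , 580.01014889, 214.05052686]), 'tcp_rot': array([-3.14045946e+00, -1.44309356e-04,  2.76077658e+00]), 'ft_force': array([-0.82443719, -0.33685162, -0.5332488 ]), 'moment': array([0.03792808, 0.01661547, 0.0075413 ]), 'grip_force': 0.0, 'opening': 0.9936163308074121}
top ['img', 'K', 'extrinsics', 'shot'] [[-0.1, 0.98, -0.2, 446.94], [-1.0, -0.1, 0.02, -31.33], [-0.0, 0.2, 0.98, 860.92], [0.0, 0.0, 0.0, 1.0]]
top press 0.82 [128. 183.] 6725 [634. 184.  55.]
top press_grip 0.96 [130. 183.] 6770 [633. 179.  55.]
top press_tab 0.82 [160. 265.] 1336 [480. 133.  55.]
top spare_handles 0.74 [315. 176.] 1044 [ 614. -165.   55.]
side ['img', 'K', 'extrinsics', 'shot'] [[-0.91, 0.28, -0.31, 371.59], [-0.42, -0.61, 0.67, 448.36], [-0.0, 0.74, 0.68, 578.92], [0.0, 0.0, 0.0, 1.0]]
side press 0.59 [173. 290.] 8808 [632. 210.  55.]
side press_grip 0.62 [172. 288.] 8567 [635. 208.  55.]
side press_tab 0.82 [269. 281.] 1488 [494. 129.  55.]
side spare_handles 0.86 [277. 164.] 850 [ 600. -166.   55.]
```

View pics/top1.png

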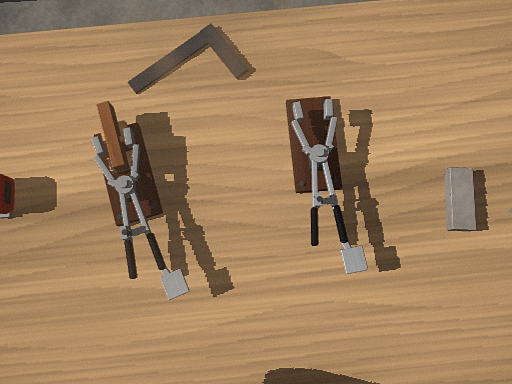

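View pics/side1.png

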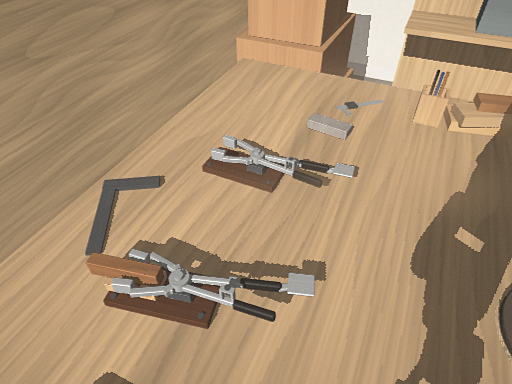

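The top picture shows the loaded clamp at left: pivot (125,184), grips at about (130,258) and (156,253), tab (175,284). The side picture shows pivot (178,280), grips (255,310) and (262,286), tab (301,285). The spare is well away in −y.

Run:
```python
from h import *
P={}
for c,boxes,pv in(("top",[(118,225,142,285),(143,225,172,275)],(125,184)),("side",[(225,296,285,325),(236,274,284,296)],(178,280))):
    p=eyes.read_camera(c)
    g=p["img"].max(2)<50
    g=g.astype(np.uint8)
    for i,(a,b,cc,d) in enumerate(boxes):
        m=np.zeros_like(g);m[b:d,a:cc]=g[b:d,a:cc]
        n,l,st,ce=cv2.connectedComponentsWithStats(m)
        k=1+st[1:,4].argmax();r=cv2.minAreaRect(np.argwhere(l==k)[:,::-1].astype(np.float32))
        print(c,i,st[k],ce[k],r,np.round(at(p,r[0],56)))
        P[c,i]=(p,ce[k])
    P[c,2]=(p,pv)
    t=eyes.cut_out(p,"press_tab")[0];m=t["mask"];print(c,"tab",np.round(at(p,t["uv"],57)), m.sum())
    im=p["img"];v=(im.min(2)>140)&(im.max(2).astype(int)-im.min(2)<25)
    a,b,cc,d=(155,262,195,305) if c=="top" else (284,268,320,300)
    q=np.argwhere(v[b:d,a:cc])[:,::-1]+[a,b];print("tabpix",len(q),q.mean(0),np.round(at(p,q.mean(0),57)));P[c,3]=(p,q.mean(0))
for i in range(4):
    A=np.zeros((3,3));B=np.zeros(3);rs=[]
    for c in("top","side"):
        o,d=ray(*P[c,i]);d/=np.linalg.norm(d);M=np.eye(3)-np.outer(d,d);A+=M;B+=M@o;rs.append((o,M))
    X=np.linalg.solve(A,B);print(i,np.round(X,1),[round(np.linalg.norm(M@(X-o)),1) for o,M in rs])
```

```text
top 0 [125 240  12  39 107] [131.47663551 256.95327103] ((130.66236877441406, 258.7691345214844), (38.73925018310547, 6.3281450271606445), 82.09283447265625) [495. 184.  56.]
top 1 [146 233  19  37 166] [156.0060241  249.46987952] ((155.80154418945312, 250.884033203125), (38.26716613769531, 6.892397880554199), 68.96248626708984) [505. 138.  56.]
top tab [480. 129.  57.] 1275
tabpix 542 [173.41328413 282.99261993] [445. 110.  57.]
side 0 [235 300  18   6  28] [242.96428571 302.39285714] ((243.50001525878906, 302.4999694824219), (17.71950912475586, 1.7856870889663696), 15.945395469665527) [515. 183.  56.]
side 1 [241 278   5  10  17] [243.17647059 282.58823529] ((243.20587158203125, 282.67645263671875), (9.260923385620117, 3.086974620819092), 59.03623962402344) [532. 150.  56.]
side tab [491. 131.  57.] 1429
tabpix 568 [299.83626761 284.36971831] [445. 114.  57.]
0 [506.3 183.5  60.8] [np.float64(8.6), np.float64(8.6)]
1 [520.7 143.3  49.2] [np.float64(13.4), np.float64(13.4)]
2 [634.4 189.4  52.7] [np.float64(0.7), np.float64(0.7)]
3 [445.5 111.1  51.8] [np.float64(0.0), np.float64(0.0)]
```

```bash
cat >> h.py <<'E'
from scipy.spatial.transform import Rotation as Ro
def go(X,yaw_press=None):
    s=readout.state();R=Ro.from_euler('xyz',s["tcp_rot"])
    d=R.inv().apply(np.array(X,float)-s["eef_pos"])/1000
    print("t",round(s["t"],2),"pos",np.round(s["eef_pos"],1),"rot",np.round(s["tcp_rot"],3),"shift",np.round(d,4))
    if yaw_press is not None:
        T=Ro.from_euler('xyz',[np.pi,0,np.pi+yaw_press]);print("turn",np.round(np.degrees((R.inv()*T).as_rotvec()),2))
E
python3 -c "
from h import *
go([499,161.5,200],.208)"
```

```text
t 0.8 pos [232.3 580.2 214.7] rot [3.142 0.    2.761] shift [-0.4033 -0.2896  0.0146]
turn [  0.     0.   -33.74]
```

move_arm --plan '[[[0,0,-33.7],[-0.403,-0.29,0.015],1],[[0,0,-33.7],[-0.403,-0.29,0.015],1],[[0,0,-33.7],[-0.403,-0.29,0.015],1],[[0,0,-33.7],[-0.403,-0.29,0.015],1],[[0,0,-33.7],[-0.403,-0.29,0.015],1]]'

```text
t: 1.42
eef_pos: [396.3, 322.5, 205.7]
tcp_rot: [3.141, 0.001, -2.933]
ft_force: [1.0, 0.4, 0.5]
opening: 1.0
grip_force: 0.0
```

```bash
python3 -c "
from h import *
go([499,161.5,200],.208)"
```

```text
t 1.43 pos [396.3 322.5 205.7] rot [ 3.141e+00  1.000e-03 -2.933e+00] shift [-0.0672 -0.1788  0.0057]
turn [0.02 0.04 0.03]
```

move_arm --plan '[[[0,0,0],[-0.067,-0.179,0.006],1],[[0,0,0],[-0.067,-0.179,0.006],1],[[0,0,0],[-0.067,-0.179,0.006],1],[[0,0,0],[-0.067,-0.179,0.006],1],[[0,0,0],[-0.067,-0.179,0.006],1]]'

```text
t: 2.05
eef_pos: [497.7, 162.7, 199.4]
tcp_rot: [3.141, -0.0, -2.935]
ft_force: [0.4, 0.5, 0.4]
opening: 0.999
grip_force: 0.0
```

```bash
python3 -c "
from h import *
go([499,161.5,200],.208)
p=eyes.read_camera('wrist');save(p,'w1.png');print(np.round(p['extrinsics'],2).tolist())
for x in ([499,161.5,64],):print(proj(p,x))
for r in eyes.cut_out(p,'press_tab')[:1]:print(r['uv'],at(p,r['uv'],57))
"
```

```text
t 2.05 pos [497.7 162.7 199.4] rot [ 3.141 -0.    -2.935] shift [-0.001  -0.0014 -0.0006]
turn [ 0.02 -0.01 -0.1 ]
[[-0.2, -0.94, -0.26, 423.72], [0.98, -0.2, -0.05, 147.3], [-0.0, -0.27, 0.96, 369.97], [0.0, 0.0, 0.0, 1.0]]
[251.85252049 182.30193596]
```

View pics/w1.png

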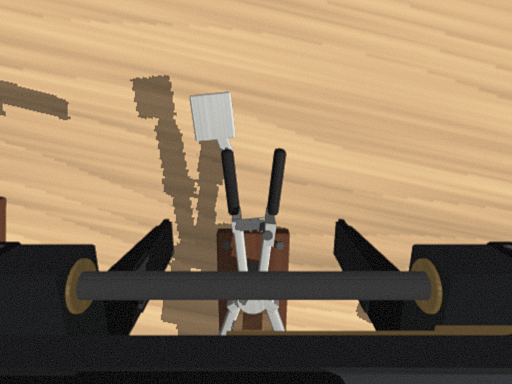

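The wrist view shows the two black grips centred at about (231,182) and (277,181), with the tab at (212,117). The midpoint is near the projected target (252,182).

```bash
python3 -c "
from h import *
p=eyes.read_camera('wrist')
g=(p['img'].max(2)<60).astype(np.uint8);g[:145]=0;g[216:]=0;g[:,:215]=0;g[:,295:]=0
C=[]
for s in (slice(215,255),slice(256,295)):
    m=np.zeros_like(g);m[:,s]=g[:,s]
    r=cv2.minAreaRect(np.argwhere(m>0)[:,::-1].astype(np.float32));C.append(at(p,r[0],60));print(r,C[-1])
M=(C[0]+C[1])/2;d=C[1]-C[0];print(M,np.linalg.norm(d),'yaw',np.arctan2(-d[0],d[1]))
M[2]=37;go(M,.208)
"
```

```text
((229.0087432861328, 181.56549072265625), (65.88360595703125, 11.630407333374023), 82.40535736083984) [503.66342824 139.73324072  60.        ]
((274.6899108886719, 181.65655517578125), (10.87990665435791, 66.14043426513672), 7.4958577156066895) [494.09246223 185.43046692  60.        ]
[498.87794523 162.58185382  60.        ] 46.688755314296316 yaw 0.20645869970872804
t 2.2 pos [497.2 163.9 199.6] rot [ 3.141  0.    -2.933] shift [-0.0013 -0.0016  0.1626]
turn [0.01 0.   0.06]
```

move_arm --plan '[[[0,0,0],[-0.001,-0.001,0.06],1],[[0,0,0],[-0.001,-0.001,0.12],1],[[0,0,0],[-0.001,-0.001,0.162],1],[[0,0,0],[-0.001,-0.001,0.162],1],[[0,0,0],[-0.001,-0.001,0.162],1]]'

```text
t: 2.82
eef_pos: [499.5, 162.7, 38.9]
tcp_rot: [3.142, 0.002, -2.933]
ft_force: [-0.0, 0.3, 0.6]
opening: 1.001
grip_force: 0.0
```

```bash
python3 -c "
from h import *
go([498.9,162.6,37],.207)
p=eyes.read_camera('wrist')
go([498.9,162.6,37],.207)
"
```

```text
t 2.83 pos [499.5 162.7  38.9] rot [ 3.142e+00  2.000e-03 -2.933e+00] shift [ 0.0006 -0.      0.0019]
turn [0.   0.09 0.08]
t 2.88 pos [499.8 162.6  39.3] rot [ 3.142e+00  3.000e-03 -2.933e+00] shift [0.0009 0.0001 0.0023]
turn [0.   0.16 0.07]
```

Centred. Close.

move_arm --plan '[[[0,0,0],[0,0,0.001],-1],[[0,0,0],[0,0,0.001],-1],[[0,0,0],[0,0,0.001],-1],[[0,0,0],[0,0,0.001],-1],[[0,0,0],[0,0,0.001],-1]]'

```text
t: 3.5
eef_pos: [498.0, 162.5, 36.5]
tcp_rot: [3.141, -0.002, -2.935]
ft_force: [-6.2, 6.1, 4.5]
opening: 0.53
grip_force: 15.5
```

move_arm --plan '[[[0,0,0],[0,0,0],-1],[[0,0,0],[0,0,0],-1],[[0,0,0],[0,0,0],-1],[[0,0,0],[0,0,0],-1],[[0,0,0],[0,0,0],-1]]'

```text
t: 4.12
eef_pos: [496.5, 162.3, 36.4]
tcp_rot: [3.141, -0.005, -2.934]
ft_force: [-11.2, 5.5, 8.0]
opening: 0.283
grip_force: 30.1
```

move_arm --plan '[[[0,0,0],[0,0,0],-1],[[0,0,0],[0,0,0],-1],[[0,0,0],[0,0,0],-1],[[0,0,0],[0,0,0],-1]]'

```text
t: 4.62
eef_pos: [496.5, 162.3, 36.4]
tcp_rot: [3.141, -0.005, -2.934]
ft_force: [-11.3, 5.5, 7.5]
opening: 0.279
grip_force: 30.1
```

move_arm --plan '[[[0,0,0],[0,0,0],1],[[0,0,0],[0,0,0],1],[[0,0,0],[0,0,0],1],[[0,0,0],[0,0,0],1],[[0,0,0],[0,0,0],1]]'

```text
t: 5.25
eef_pos: [499.1, 161.9, 36.4]
tcp_rot: [3.142, 0.0, -2.934]
ft_force: [-0.4, 0.0, 0.2]
opening: 0.747
grip_force: 0.0
```

move_arm --plan '[[[0,0,0],[0,0,0],1],[[0,0,0],[0,0,0],1],[[0,0,0],[0,0,-0.06],1],[[0,0,0],[0,0,-0.12],1],[[0,0,0],[0,0,-0.162],1]]'

```text
t: 5.88
eef_pos: [499.2, 162.0, 201.1]
tcp_rot: [-3.142, 0.002, -2.934]
ft_force: [0.3, -0.1, -0.0]
opening: 1.003
grip_force: 0.0
```

```bash
python3 -c "
from h import *
p=eyes.read_camera('wrist');save(p,'w2.png')
q=eyes.read_camera('top');save(q,'top2.png')
go([498.9,162.6,37],.207)
g=(p['img'].max(2)<60).astype(np.uint8);g[:145]=0;g[216:]=0;g[:,:215]=0;g[:,295:]=0
n,l,st,ce=cv2.connectedComponentsWithStats(g);print(st,ce)
for r in eyes.cut_out(p,'press_tab')[:1]:print(r['uv'],at(p,r['uv'],57))
"
```

```text
t 5.97 pos [500.6 162.3 202.8] rot [-3.141  0.008 -2.934] shift [0.0028 0.0007 0.1657]
turn [-0.01  0.43  0.03]
[[     0      0    512    384 195264]
 [   259    145     13     67    673]
 [   237    146     12     66    671]] [[255.51194281 191.59360148]
 [265.18424963 178.08320951]
 [242.31147541 177.71833085]]
[241.1, 129.4] [452.2687055  139.80455463  57.        ]
```

View pics/w2.png

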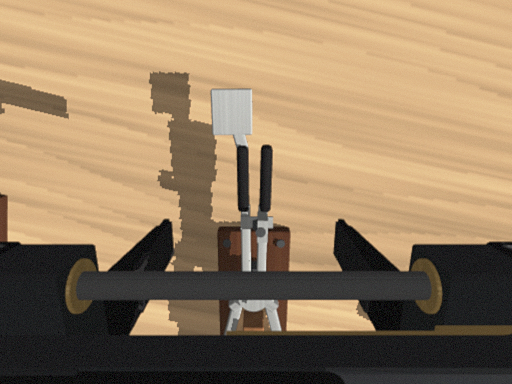

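The wrist view shows the handles held shut by the ratchet, with grips at (242,178) and (265,178). They are about 23 mm apart, which is ≈0.09 rad (last tooth). The tab is centred at (231,112).

```bash
python3 -c "
from h import *
p=eyes.read_camera('wrist')
T=at(p,(231.5,112),57);print(T)
t=.207;x=np.array([np.cos(t),np.sin(t),0]);y=np.array([-np.sin(t),np.cos(t),0])
G=np.array([498.9,162.4,55]);print((T-G)@x,(T-G)@y)
q=eyes.read_camera('side');im=q['img'][225:345,70:330]
cv2.imwrite('pics/side2.png',cv2.resize(np.ascontiguousarray(im[:,:,::-1]),None,fx=3,fy=3))
A=T-8*y;A[2]=75;go(A,t);A[2]=43;go(A,t)
"
```

```text
[438.4742893  127.57111773  57.        ]
-66.29393773986799 -21.66636499485454
t 6.12 pos [498.6 161.9 197.8] rot [ 3.142e+00 -1.000e-03 -2.934e+00] shift [ 0.0658 -0.0292  0.1228]
turn [ 0.01 -0.05  0.02]
t 6.12 pos [498.6 161.9 197.8] rot [ 3.142e+00 -1.000e-03 -2.934e+00] shift [ 0.0658 -0.0292  0.1548]
turn [ 0.01 -0.05  0.02]
```

View pics/side2.png

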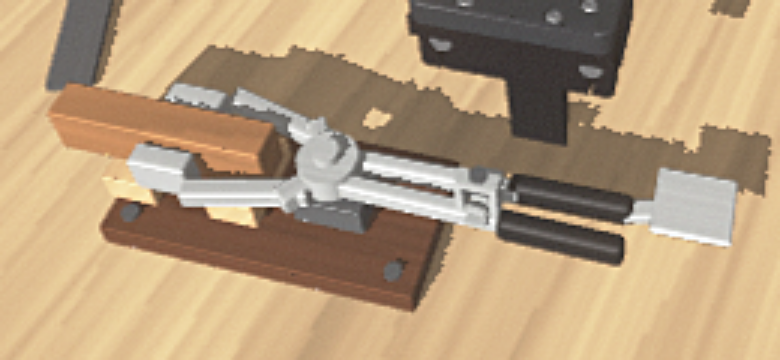

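The side crop shows the handles latched and the jaw closed on the rail, with no dowel visible standing out.

move_arm --plan '[[[0,0,0],[0.032,-0.015,0],-1],[[0,0,0],[0.064,-0.029,0],-1],[[0,0,0],[0.064,-0.029,0],-1],[[0,0,0],[0.064,-0.029,0.03],-1],[[0,0,0],[0.064,-0.029,0.06],-1]]'

```text
t: 6.75
eef_pos: [442.8, 120.6, 137.0]
tcp_rot: [3.141, -0.0, -2.934]
ft_force: [0.5, -0.6, 0.1]
opening: 0.531
grip_force: 0.0
```

move_arm --plan '[[[0,0,0],[0,0,0],-1],[[0,0,0],[0,0,0.03],-1],[[0,0,0],[0,0,0.062],-1],[[0,0,0],[0,0,0.062],-1],[[0,0,0],[0,0,0.062],-1]]'

```text
t: 7.38
eef_pos: [443.1, 120.6, 77.5]
tcp_rot: [-3.142, 0.001, -2.934]
ft_force: [0.6, -0.1, -0.2]
opening: 0.023
grip_force: 0.0
```

```bash
python3 -c "
from h import *
go([440.1,119.7,43],.207)
p=eyes.read_camera('side')
im=p['img'][225:345,70:330]
cv2.imwrite('pics/side3.png',cv2.resize(np.ascontiguousarray(im[:,:,::-1]),None,fx=3,fy=3))
"
```

```text
t 7.38 pos [443.1 120.6  77.5] rot [-3.142e+00  1.000e-03 -2.934e+00] shift [ 0.0032 -0.0003  0.0345]
turn [-0.    0.06  0.03]
```

View pics/side3.png

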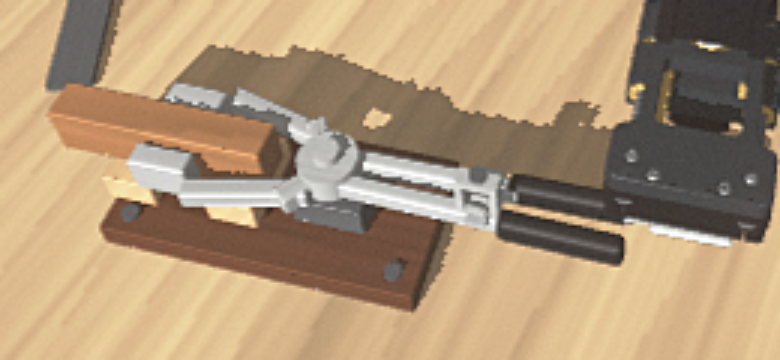

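The hand is over the tab, with the tab's near edge just visible at (690,232) in the crop. Now press.

move_arm --plan '[[[0,0,0],[0.002,0,0.015],-1],[[0,0,0],[0.002,0,0.022],-1],[[0,0,0],[0.002,0,0.028],-1],[[0,0,0],[0.002,0,0.03],-1],[[0,0,0],[0.002,0,0.03],-1]]'

```text
t: 8.05
eef_pos: [441.2, 120.0, 47.7]
tcp_rot: [-3.141, 0.002, -2.934]
ft_force: [-1.3, -1.6, 11.4]
opening: 0.004
grip_force: 5.5
```

move_arm --plan '[[[0,0,0],[0,0,0.003],-1],[[0,0,0],[0,0,0.005],-1],[[0,0,0],[0,0,0.005],-1],[[0,0,0],[0,0,0.005],-1]]'

```text
t: 8.55
eef_pos: [441.5, 120.0, 42.9]
tcp_rot: [-3.141, 0.003, -2.934]
ft_force: [-1.5, -2.1, 11.6]
opening: 0.006
grip_force: 5.8
```

```bash
python3 -c "
from h import *
p=eyes.read_camera('side')
im=p['img'][225:345,70:330]
cv2.imwrite('pics/side4.png',cv2.resize(np.ascontiguousarray(im[:,:,::-1]),None,fx=3,fy=3))
"
```

```text
(no output)
```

View pics/side4.png

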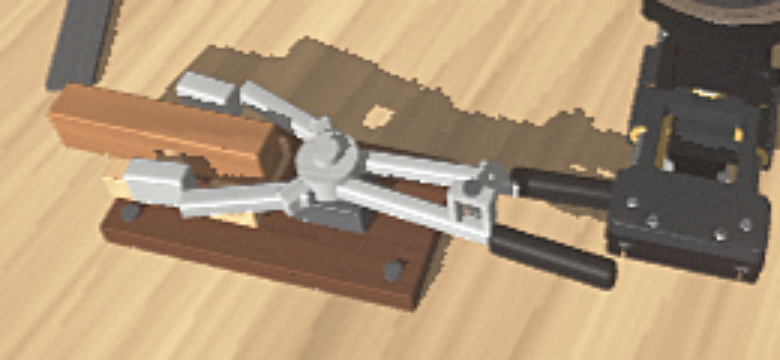

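The handles have sprung open and the ratchet is released. Lift straight up.

move_arm --plan '[[[0,0,0],[0,0,-0.01],-1],[[0,0,0],[0,0,-0.025],-1],[[0,0,0],[0,0,-0.08],-1],[[0,0,0],[0,0,-0.14],-1],[[0,0,0],[-0.05,0.025,-0.16],-1]]'

```text
t: 9.22
eef_pos: [484.3, 154.3, 206.9]
tcp_rot: [-3.141, 0.006, -2.936]
ft_force: [0.6, -1.0, -0.4]
opening: 0.002
grip_force: 0.0
```

```bash
python3 -c "
from h import *
p=eyes.read_camera('wrist')
s=readout.state();print(s['t'],s['eef_pos'],s['ft_force'])
q=eyes.read_camera('side')
a=cv2.resize(p['img'],(400,300));b=cv2.resize(q['img'][225:345,70:330],(780,360))
o=np.zeros((600,780,3),np.uint8);o[:240,:320]=cv2.resize(p['img'],(320,240));o[240:]=b
cv2.imwrite('pics/end.png',o[:,:,::-1])
"
```

```text
9.275 [490.7787863  158.16291497 208.07970028] [0.14756903 0.93096861 0.35091594]
```

View pics/end.png

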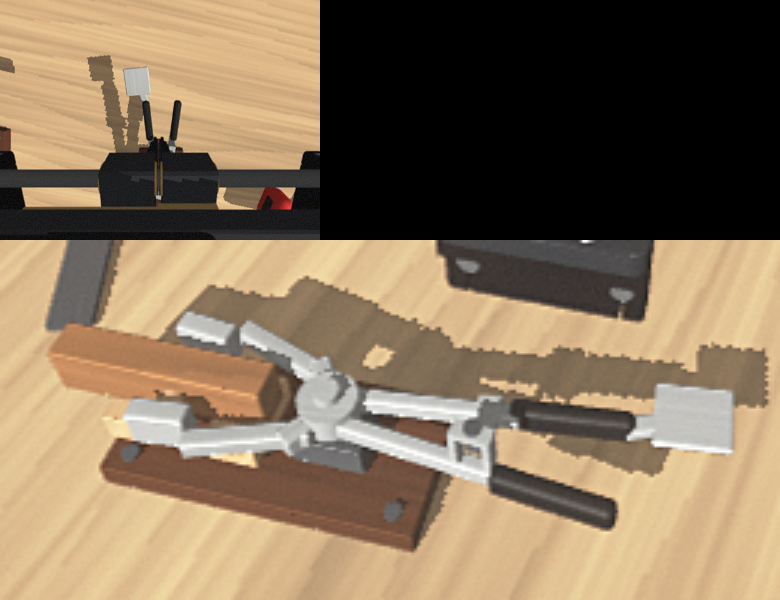

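The final views show the handles fully open, with the grips about 45 px apart as at the start, and the arm clear of everything.

move_arm --plan '[[[0,0,0],[0,0,0],-1],[[0,0,0],[0,0,0],-1],[[0,0,0],[0,0,0],-1]]'

```text
t: 9.7
eef_pos: [483.6, 154.3, 201.1]
tcp_rot: [3.142, -0.001, -2.935]
ft_force: [0.4, 0.4, 0.7]
opening: 0.003
grip_force: 0.0
```

```bash
python3 -c "
from h import *
print(env.job_done())"
```

```text
the job is handed in; nothing more can be done
None
```

I squeezed the loaded clamp until the ratchet held it at about 0.09 rad, let go, then pressed the tab; the handles sprang fully open, the empty clamp was not touched, and I handed the job in at 9.7 s, with no verdict returned. I never saw the dowel directly, so "home" is inferred from the full squeeze and the jaw closing on the rail.

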